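# Fit a brass ferrule and click on the missing glide of a plant stool

### The job

One leg of the upturned plant stool is still bare: slide the loose brass ferrule over its end until it rests on the shoulder, then press the loose black glide onto the leg's stud until it clicks and is fully home. Do not stop at the click: keep pushing down on the glide and finish while still pushing firmly, without letting go of it. Leave the potted plant, the remote control and the candle where they are.

Things in the scene. Friction and masses are not known exactly. Their poses are not given: they have to be found in the camera images.
- stool: Low three-legged stool of mid-brown wood, upside down on a round cork mat; it does not move. Seat 240 mm across. Origin: desk level at the seat's centre, z up. Straight upright legs stand 85 mm from the centre, 120 degrees apart; the bare one is at +x. The other two already wear a brass ferrule and a black, grey-faced glide (tops 201 mm above the desk).
- leg_shoulder (a point): Centre of the bare leg's shoulder, 156 mm above the desk, where the ferrule's underside comes to rest; z up. The leg is 32 mm thick here. Above it stands a pale spigot 25 mm in diameter and 26 mm tall, its last 4 mm a white plate.
- stud_foot (a point): Centre of the bare leg's end face, 182 mm above the desk; z up. A white split snap stud stands 13 mm above it: four springy prongs, their round barbs 23 mm across at 6.5 mm height.
- ferrule: Loose brass sleeve (tube open at both ends), 34 mm outside diameter, 29 mm bore, 24 mm tall, about 50 g, standing upright on the desk; either end may go first. Origin: centre of its underside; z along its axis. On the leg it reaches from the shoulder to 2 mm below the leg's end; grip its upper 10 mm so that the fingers clear the leg.
- glide: Loose black plastic snap cap with a grey felt disc on top, 34 mm diameter, 20 mm tall, hollow below, lying open side down on the desk, about 20 g. Origin: centre of its lower rim; z up out of the felt face. The mouth inside its lip is 20 mm wide, the lip lies 1 to 5 mm above the rim, the hollow is 16 mm deep.
- plant: Bystander: small white pot of grass, 64 mm wide, about 110 mm tall overall. Origin: centre of its underside.
- remote: Bystander: white remote control lying on the desk, 150 x 42 x 16 mm, long along its x. Origin: centre of its underside.
- candle: Bystander: white candle in a wooden holder, 76 mm wide, 68 mm tall. Origin: centre of its underside.
- stud_tip (a point): Top of the stud, 13 mm above stud_foot. The glide's lip meets the barbs with its rim about 8 mm above stud_foot; pushing on takes some 4 to 10 N (more if off-centre or askew) until the rim is about 4 mm above stud_foot, where the force suddenly drops (the click). The glide then goes home: its rim ends 1 mm below stud_foot, where it stops hard and stays held.
- ferrule_mid (a point): Centre of the ferrule, halfway up its axis (12 mm above its underside).

How it is judged:
By the outcome, as a careful person would: the job done as asked, in the order asked, and still so for the second after the job is handed in, while the arm keeps its last pose, push and grip.
It also fails if it takes over 66 s, if anything falls off the work surface, if the arm or the gripper's body presses on something with over 40 N, if the wrist force passes 120 N, or if a joint passes its speed limit or range.

### The arm

A 6-joint arm with a two-finger parallel gripper is mounted at the origin on the work surface. World frame = base frame: x ahead of the robot, y to its left, z up, the work surface at z = 0. Lengths are in m, angles in rad, forces in N, time in s.
With the tool pointing down it reaches from about 0.25 to 0.85 m from the base axis. Payload 12.5 kg.
Tool frame: the origin (TCP) lies midway between the tips of the shut fingers; the grasp point (between the pads) lies 19 mm behind it; z points along the fingers, y is the line along which they close (so a half turn about z gives the same grasp; the last joint's range is limited). The gripper opens to 93 mm and grips with 3 to 60 N. Pads are 15 mm wide; open, the fingers measure 128 mm over their backs; the gripper's body (75 mm by 188 mm) begins 65 mm behind the grasp point.
Start: joints at [-0.085, 0.351, 1.652, -0, 1.139, -0.085], TCP at [0.55, 0, 0.219] pointing down, gripper open.
Joint ranges: [-2.75, 2.75], [-0.79, 2.1], [0.01, 2.65], [-1.57, 4.71], [0.07, 3.14], [-2.87, 2.87]. Speed limits (rad/s): [2.22, 2.22, 2.79, 3.14, 3.14, 3.14].

### API

Orientations are given as a 3x3 rotation matrix whose columns are the frame's x, y, z axes.
In Python, from bench import env, vision, workorder gives the robot as it stands. The module is installed in compiled form; this text tells all that it offers.
- The arm moves only by the tool drive_tool, never from a script. Its argument "increments" is a list of rows, each a list of 6 numbers: the shift along the world's x, y, z in mm, then the turn, a rotation vector about the world's x, y, z in rad. In form: [[dx, dy, dz, wx, wy, wz], ...]. A call has 1 to 5 rows; each row is the pose to reach, as a shift and turn from the pose commanded when the call began; what a row does not reach only later rows make up. A row lasts 1/10 s, in which the tool goes at most 50 mm and 8.59 degrees, less where a joint would pass 70% of its speed; a pose out of reach is approached as far as the arm can. A call with a gripper value outside its range is refused whole. "gripper" is the closure, from -1 (fully open) to 1 (shut), set as the call begins (left out, the last holds). The fingers move at their own pace and stop on an object; "squeeze" is the grip in N (left out, the last holds). Time passes only in rows, so rows that repeat a pose let the fingers close. It gives the time, the measured TCP pose, the force, the opening and the grip force at its end, in the units of the state.
- env.read_state(): the state, without advancing time (a new reading comes with each control period).
- vision.camera(name): name is "scene" or "side" or "wrist"; returns a dict with "color" (384x512x3 uint8, red, green, blue), "fx", "fy", "cx", "cy" (pixels), "distortion" ([k1, k2, p1, p2, k3] as OpenCV has them; the pictures are not rectified), "rvec" (rotation vector, rad) and "tvec" (3), from world to camera coordinates, as OpenCV has them. Camera axes: x right, y down, z forward; pixel columns grow to the right and rows downward; lengths in m; the calibration is good to about 2 mm. A picture is of the moment at which its call begins. There is no depth.
- workorder.hand_in(): hands the job in; it is judged then, once.
The state is a dict: "clock": time; "joints": joint angles; "qd": joint speeds; "joint_torque": joint torques, N m; "ee_pos": TCP position; "eef_rot": TCP orientation; "force": force on the tool from outside, world axes, zero at the start; "wrist_torque": the same for the moment, N m; "grip_width": opening from 0.0 (shut) to 1.0 (fully open); "finger_force": force on a finger pad.
Only numpy, scipy, OpenCV 4.12 (cv2) and the standard library are available. Lean on these libraries where they do the work, as an engineer would, in place of code of your own. Each camera call takes 0.05 s, during which the arm holds its last target. There are 200 camera calls.

## Working session

There is one attempt and no reset: what is moved stays moved. The work goes in short steps, Python scripts to look and compute and a tool call to move; the robot and the scene stay as the last step left them, time stands still between calls to the robot, and variables do not carry over. Pictures are saved under pics/ and viewed, at most 10 in all, crops included, and the job is handed in when it is done.

Besides the shell and the picture viewer there is one more tool, called after "Request:" as name(argument=value, ...) on one line, values as JSON. drive_tool: Moves the arm, as the interface text tells. Its arguments: {"type":"object","properties":{"increments":{"type":"array","items":{"type":"array","items":{"type":"number"}}},"gripper":{"type":"number"},"squeeze":{"type":"number"}},"required":["increments"]}

```bash
mkdir -p pics
cat > h.py <<'E'
import numpy as np, cv2
from bench import env, vision, workorder
def cam(n):
    c=vision.camera(n); c['K']=np.array([[c['fx'],0,c['cx']],[0,c['fy'],c['cy']],[0,0,1.]])
    c['d']=np.array(c['distortion'],float); c['R']=cv2.Rodrigues(np.array(c['rvec'],float))[0]; c['t']=np.array(c['tvec'],float).ravel()
    c['o']=-c['R'].T@c['t']; return c
def ray(c,uv):
    p=cv2.undistortPoints(np.array(uv,float).reshape(-1,1,2),c['K'],c['d']).reshape(-1,2)
    return np.c_[p,np.ones(len(p))]@c['R']
def onz(c,uv,z):
    r=ray(c,uv); return c['o']+r*((z-c['o'][2])/r[:,2])[:,None]
def proj(c,P):
    return cv2.projectPoints(np.array(P,float).reshape(-1,3),np.array(c['rvec'],float),c['t'],c['K'],c['d'])[0].reshape(-1,2)
def tri(ca,a,cb,b):
    A=ray(ca,[a])[0];B=ray(cb,[b])[0]
    s=np.linalg.lstsq(np.c_[A,-B],cb['o']-ca['o'],rcond=None)[0]
    p,q=ca['o']+s[0]*A,cb['o']+s[1]*B
    return (p+q)/2,np.linalg.norm(p-q)
def save(c,f,box=None,s=1):
    im=c['color'][...,::-1]
    if box: im=im[box[1]:box[3],box[0]:box[2]]
    cv2.imwrite('pics/'+f,cv2.resize(im,None,fx=s,fy=s,interpolation=cv2.INTER_CUBIC))
E
python3 - <<'E'
from h import *
a,b=cam('scene'),cam('side')
im=np.vstack([a['color'],b['color']])[...,::-1]
cv2.imwrite('pics/a.png',cv2.resize(a['color'][...,::-1],(800,600)))
cv2.imwrite('pics/b.png',cv2.resize(b['color'][...,::-1],(800,600)))
print(a['o'],b['o'],env.read_state())
E
```

```text
[1.18172822 0.0026581  0.83522517] [ 0.16351415 -0.6672237   1.01865855] {'clock': 0.1, 'joints': array([-8.45635493e-02,  3.51168654e-01,  1.65232929e+00, -2.04473951e-05,
        1.13909725e+00, -8.46156782e-02]), 'qd': array([-0.00240206, -0.00220199, -0.00162599, -0.00072132,  0.00060065,
       -0.00032945]), 'joint_torque': array([ 6.21537929e-04, -4.98029208e+01, -2.85706007e+01,  6.99262437e-02,
        2.38850416e-02, -7.56712393e-05]), 'ee_pos': array([5.49704676e-01, 6.54833782e-05, 2.18174475e-01]), 'eef_rot': array([[-6.06605650e-05,  9.99999498e-01, -1.00053144e-03],
       [ 9.99999996e-01,  6.07268031e-05,  6.61726733e-05],
       [ 6.62333991e-05, -1.00052742e-03, -9.99999497e-01]]), 'force': array([-0.46148015,  0.0145075 , -0.25984399]), 'wrist_torque': array([ 0.0004826 , -0.02080279, -0.00456655]), 'finger_force': 0.0, 'grip_width': 1.0008655809965772}
```

View pics/a.png

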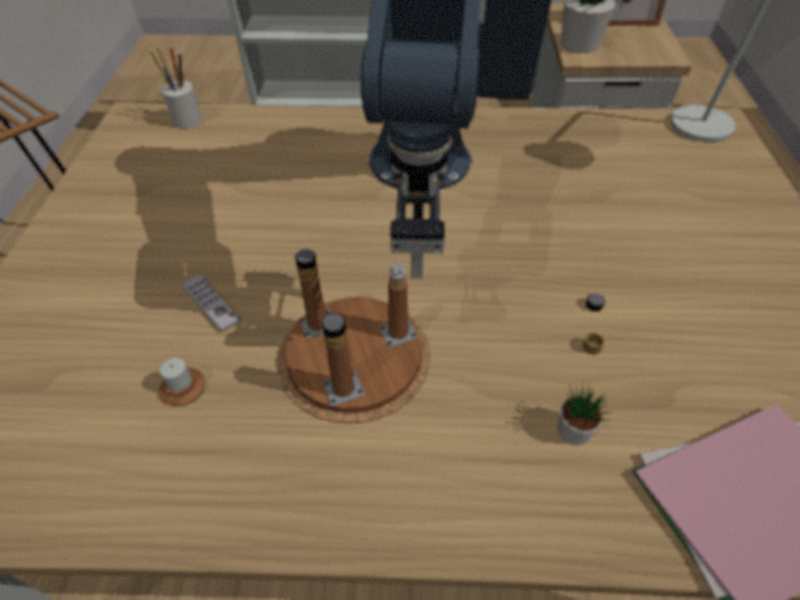

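View pics/b.png

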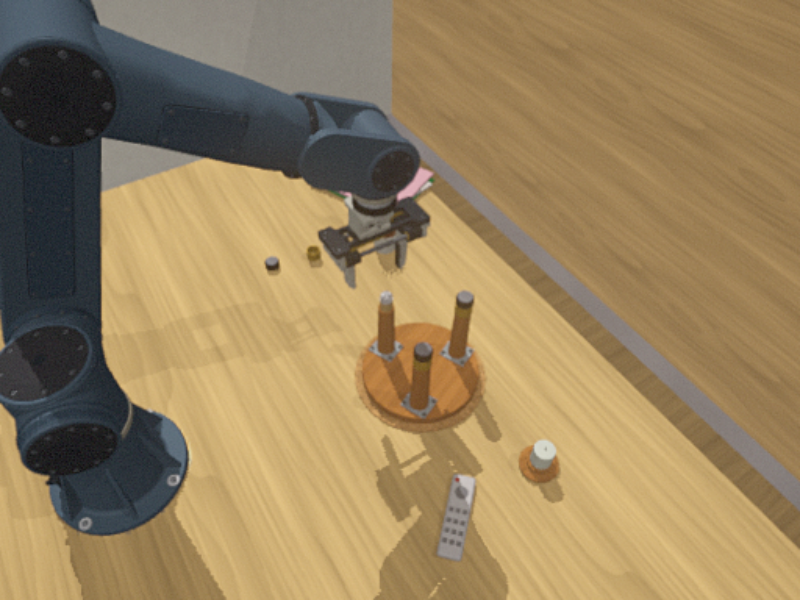

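Scene view (800x600 px): glide at about (595,301), ferrule (593,343), plant (580,415), bare leg tip (397,270), capped tops (306,258) and (335,323). Side view: glide (272,264), ferrule (313,253), bare tip (386,297), capped tops (465,298) and (423,350). The remote and candle are on the far side (-y).

Run:
```python
from h import *
a,b=cam('scene'),cam('side')
k=.64
for n,z,p,q in [('glide',.02,(595,299),(272,262)),('ferr',.024,(593,341),(313,250)),('stud',.195,(397,267),(386,295)),('legA',.201,(306,257),(423,348)),('legB',.201,(335,322),(465,298))]:
    p=np.array(p)*k;q=np.array(q)*k
    print(n,tri(a,p,b,q),onz(a,[p],z)[0],onz(b,[q],z)[0])
A=cv2.resize(a['color'][170:250,350:420],None,fx=5.7,fy=5.7,interpolation=2)[:400,:399]
B=cv2.resize(b['color'][145:215,155:225],None,fx=5.7,fy=5.7,interpolation=2)
C=cv2.resize(a['color'][150:250,180:280],(400,400),interpolation=2)
D=cv2.resize(b['color'][175:275,225:325],(400,400),interpolation=2)
im=np.zeros((600,800,3),np.uint8); f=lambda x:cv2.resize(x,(300,300))
im[:300,:300]=f(A);im[:300,300:600]=f(B);im[300:,:300]=f(C);im[300:,300:600]=f(D)
cv2.imwrite('pics/c.png',im[:,:600,::-1])
```

```text
glide (array([0.45761686, 0.33525641, 0.01674524]), np.float64(0.0014651109821746569)) [0.45984436 0.33463254 0.02      ] [0.45679235 0.33103853 0.02      ]
ferr (array([0.55844444, 0.31371217, 0.02153223]), np.float64(0.0035649019972117833)) [0.56178349 0.31108881 0.024     ] [0.55718975 0.31357769 0.024     ]
stud (array([ 0.55328558, -0.03098481,  0.19111259]), np.float64(9.735065714394688e-05)) [ 0.55703765 -0.0307442   0.195     ] [ 0.55146741 -0.03402706  0.195     ]
legA (array([ 0.54112376, -0.17497276,  0.19767878]), np.float64(0.001414831953095016)) [ 0.54499937 -0.1745759   0.201     ] [ 0.53933306 -0.1762691   0.201     ]
legB (array([ 0.67201734, -0.11613603,  0.19658335]), np.float64(0.0029828470428593995)) [ 0.67451121 -0.11415126  0.201     ] [ 0.66979976 -0.12057333  0.201     ]
```

View pics/c.png

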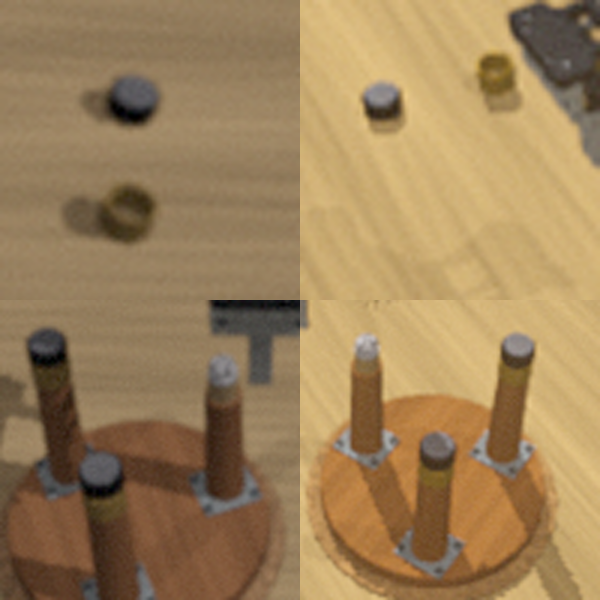

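Triangulated points agree with the given sizes: the leg tops are 144–147 mm apart and the heights are within 4 mm. I'm moving over the ferrule, turning so the fingers close along y, clear of the plant and glide.

Request:
drive_tool(increments=[[0,40,0,0,0,0.14],[0,80,0,0,0,0.28],[0,120,0,0,0,0.42],[0,160,0,0,0,0.56],[0,200,0,0,0,0.7]], gripper=-1)

```text
clock: 0.7
ee_pos: [0.5497, 0.2016, 0.2185]
eef_rot: [[-0.649, 0.761, -0.0], [0.761, 0.649, -0.0], [0.0, -0.0, -1.0]]
force: [0.3, -0.3, 0.8]
grip_width: 0.999
finger_force: 0.0
```

Request:
drive_tool(increments=[[0,30,-10,0,0,0.145],[-5,60,-20,0,0,0.29],[-10,90,-30,0,0,0.435],[-15,105,-40,0,0,0.58],[-20,113,-50,0,0,0.725]])

```text
clock: 1.2
ee_pos: [0.5294, 0.3144, 0.1679]
eef_rot: [[-0.99, 0.138, -0.0], [0.138, 0.99, -0.0], [0.0, -0.0, -1.0]]
force: [-0.8, -0.6, 0.8]
grip_width: 0.999
finger_force: 0.0
```

Request:
drive_tool(increments=[[-10,0,-5,0,0,0.1458],[-20,0,-10,0,0,0.1458],[-20,0,-10,0,0,0.1458]])

```text
clock: 1.5
ee_pos: [0.5087, 0.3128, 0.158]
eef_rot: [[-1.0, 0.004, -0.002], [0.004, 1.0, -0.001], [0.002, -0.001, -1.0]]
force: [-0.1, -0.8, 0.1]
grip_width: 0.999
finger_force: 0.0
```

Run:
```python
from h import *
c=cam('wrist'); save(c,'d.png'); s=env.read_state()
print(s['ee_pos'],s['eef_rot'],s['clock'],s['joints'],c['o'])
print(proj(c,[[.559,.313,.024],[.458,.333,.02]]))
a=cam('scene');print(onz(a,[np.array((577,436))*.64],0))
```

```text
[0.50963591 0.31290724 0.15863627] [[-9.99992445e-01  3.87188923e-03 -3.42776827e-04]
 [ 3.87195244e-03  9.99992487e-01 -1.83930992e-04]
 [ 3.42062092e-04 -1.85256818e-04 -9.99999924e-01]] 1.55 [ 4.72806631e-01  5.01886075e-01  1.58019911e+00 -8.77738906e-06
  1.05989640e+00 -1.09411347e+00] [0.43519831 0.31393943 0.32304242]
[[253.9601228  234.88222427]
 [274.13880073 136.48062626]]
[[0.73316336 0.2596723  0.        ]]
```

View pics/d.png

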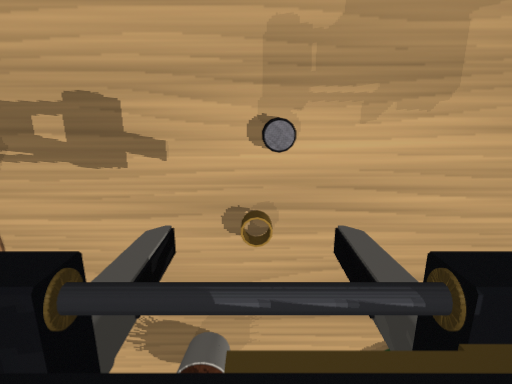

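Wrist view: glide felt face at about (279,135), ferrule ring at about (257,227), plant at the bottom (205,355), all close to the predicted pixels. I'll refine with masks.

```bash
cat >> h.py <<'E'
def blobs(m,amin=150):
    out=[]
    for q in cv2.findContours(m.astype(np.uint8),cv2.RETR_EXTERNAL,cv2.CHAIN_APPROX_NONE)[0]:
        if cv2.contourArea(q)>amin: out.append((cv2.fitEllipse(cv2.convexHull(q)),cv2.contourArea(q),q))
    return out
E
python3 - <<'E'
from h import *
c=cam('wrist'); im=c['color']; hsv=cv2.cvtColor(im,cv2.COLOR_RGB2HSV)
for n,(x0,y0,x1,y1) in dict(g=(262,117,298,155),f=(238,205,276,248)).items():
    sub=hsv[y0:y1,x0:x1].astype(int); print(n,sub[18,:, :].tolist()[::3])
    if n=='g': m=(sub[...,1]<90)
    else: m=(sub[...,1]>150)&(sub[...,2]<175)
    for e,a,q in blobs(m): 
        p=np.array(e[0])+[x0,y0]; print(n,p,e[1],a,onz(c,[p],.02 if n=='g' else .012), cv2.boundingRect(q))
r=onz(c,[(240,228),(273,228)],.024);print(r)
E
```

```text
g [[16, 94, 30], [126, 12, 104], [130, 15, 103], [132, 13, 102], [132, 13, 97], [132, 13, 102], [132, 12, 106], [130, 8, 98], [132, 13, 98], [138, 11, 113], [126, 12, 109], [17, 116, 99]]
g [278.15924835 132.49254131] (32.770809173583984, 33.855987548828125) 825.0 [[0.45600483 0.33712873 0.02      ]] (0, 0, 33, 33)
f [[17, 120, 121], [19, 163, 80], [19, 154, 162], [17, 122, 109], [17, 120, 106], [17, 120, 106], [18, 120, 119], [17, 118, 119], [17, 120, 119], [17, 118, 119], [19, 157, 138], [18, 140, 120], [17, 119, 170]]
f [255.65995979 226.4037838 ] (31.683300018310547, 36.12274169921875) 855.0 [[0.55634162 0.31510957 0.012     ]] (2, 4, 32, 36)
[[0.55344862 0.29872878 0.024     ]
 [0.55355332 0.33314103 0.024     ]]
```

Request:
drive_tool(increments=[[24,2,-30,0,0,0],[47,2,-60,0,0,0],[47,2,-95,0,0,0],[47,2,-125,0,0,0],[47,2,-140,0,0,0]])

```text
clock: 2.15
ee_pos: [0.5565, 0.3143, 0.0162]
eef_rot: [[-1.0, 0.002, -0.002], [0.002, 1.0, -0.001], [0.002, -0.001, -1.0]]
force: [-0.3, -0.1, 0.4]
grip_width: 1.0
finger_force: 0.0
```

Request:
drive_tool(increments=[[0,0,-8,0,0,0],[0,0,-15,0,0,0],[0,0,-15,0,0,0]])

```text
clock: 2.45
ee_pos: [0.5573, 0.3152, 0.004]
eef_rot: [[-1.0, 0.0, 0.001], [0.0, 1.0, 0.0], [-0.001, 0.0, -1.0]]
force: [-0.0, 0.7, 0.4]
grip_width: 1.0
finger_force: 0.0
```

Run:
```python
from h import *
c=cam('wrist'); save(c,'e.png'); s=env.read_state();e=s['ee_pos'];print(e,s['force'])
print(proj(c,[e+[0,0,.022],e+[.017,0,.022],e+[-.017,0,.022]]))
```

```text
[0.55746882 0.31528291 0.00450307] [ 0.03466892  0.00835067 -0.39728766]
[[253.07064935 261.84670003]
 [253.09811979 291.25922468]
 [253.04151826 230.73351078]]
```

View pics/e.png

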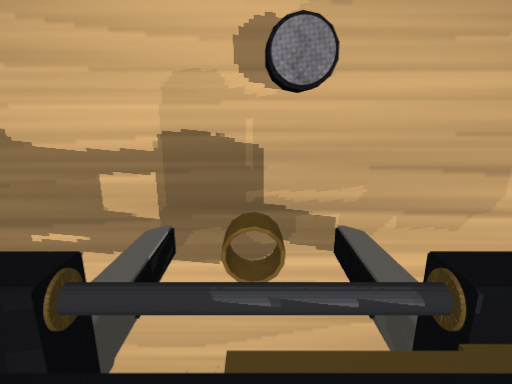

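The ring spans columns 222–286 with its upper edge at row 212. That is within about 1 mm of what I predict for a ferrule centred under the tool, so I'll grip it.

Request:
drive_tool(increments=[[0,0,-2,0,0,0],[0,0,-2,0,0,0],[0,0,-2,0,0,0],[0,0,-2,0,0,0],[0,0,-2,0,0,0]], gripper=1, squeeze=25)

```text
clock: 3.0
ee_pos: [0.557, 0.3151, 0.0018]
eef_rot: [[-1.0, -0.0, 0.0], [-0.0, 1.0, 0.0], [-0.0, 0.0, -1.0]]
force: [0.5, 0.0, -0.2]
grip_width: 0.625
finger_force: 0.0
```

Request:
drive_tool(increments=[[0,0,0,0,0,0],[0,0,0,0,0,0],[0,0,0,0,0,0]])

```text
clock: 3.3
ee_pos: [0.557, 0.315, 0.0016]
eef_rot: [[-1.0, -0.0, -0.0], [-0.0, 1.0, -0.0], [0.0, -0.0, -1.0]]
force: [-0.3, 0.8, -0.5]
grip_width: 0.366
finger_force: 25.1
```

Request:
drive_tool(increments=[[0,0,45,0,0,0],[0,0,90,0,0,0],[0,0,135,0,0,0],[0,0,180,0,0,0],[0,0,225,0,0,0]])

```text
clock: 3.8
ee_pos: [0.5567, 0.3149, 0.2286]
eef_rot: [[-1.0, 0.0, -0.0], [0.0, 1.0, 0.0], [0.0, 0.0, -1.0]]
force: [1.1, -0.1, -1.3]
grip_width: 0.365
finger_force: 25.0
```

Request:
drive_tool(increments=[[10,-40,5,0,0,0],[20,-85,5,0,0,0],[30,-130,5,0,0,0],[40,-170,5,0,0,0],[50,-210,5,0,0,0]])

```text
clock: 4.3
ee_pos: [0.6071, 0.1033, 0.2317]
eef_rot: [[-1.0, 0.0, -0.0], [0.0, 1.0, 0.0], [0.0, 0.0, -1.0]]
force: [1.2, 0.3, -0.2]
grip_width: 0.366
finger_force: 25.0
```

Request:
drive_tool(increments=[[0,-40,0,0,0,0],[0,-80,0,0,0,0],[0,-120,0,0,0,0],[0,-136,0,0,0,0],[0,-136,0,0,0,0]])

```text
clock: 4.8
ee_pos: [0.6069, -0.0326, 0.2315]
eef_rot: [[-1.0, 0.003, -0.0], [0.003, 1.0, -0.0], [0.0, -0.0, -1.0]]
force: [-0.4, -0.2, -1.0]
grip_width: 0.364
finger_force: 25.0
```

Run:
```python
from h import *
c=cam('wrist'); save(c,'f.png'); s=env.read_state();e=s['ee_pos'];print(e,s['force'],s['grip_width'])
print(proj(c,[e+[0,0,.0224],e+[.017,0,.0224],e+[-.017,0,.0224],e+[-.017,0,-.0016],e+[0,-.017,.0224],e+[0,.017,.0224],[.553,-.031,.195],[.553,-.031,.182]]))
```

```text
[ 0.60693601 -0.03112031  0.23154426] [-1.09292264 -0.41711364 -1.52285926] 0.36695108087800477
[[255.65737395 261.41635819]
 [255.68655279 290.84224866]
 [255.6265939  230.29443613]
 [255.44471403 214.66075334]
 [222.38601956 261.48121774]
 [288.93337768 261.3561462 ]
 [255.36661105 143.44772879]
 [255.30051423 141.57833585]]
```

View pics/f.png

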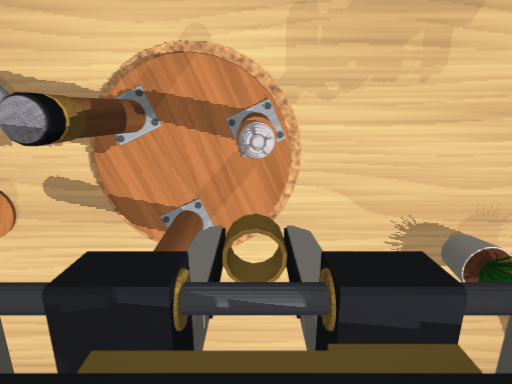

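Wrist view: stud at about (257,141), ferrule held upright in the fingers spanning columns 222–288 with its upper edge near row 214. The grasp matches the prediction. Now I'll measure the offsets.

```bash
cat >> h.py <<'E'
def stud(c,box,z=.1885,sat=60,vmin=90):
    x0,y0,x1,y1=box; h=cv2.cvtColor(c['color'],cv2.COLOR_RGB2HSV)[y0:y1,x0:x1]
    m=((h[...,1]<sat)&(h[...,2]>vmin)).astype(np.uint8)
    for e,a,q in blobs(m,200):
        p=np.array(e[0])+[x0,y0]; print('stud',p,e[1],a,onz(c,[p],z)[0],np.array(cv2.boundingRect(q))+[x0,y0,0,0])
def ferr(c,e):
    h=cv2.cvtColor(c['color'],cv2.COLOR_RGB2HSV)[195:283,215:295]
    m=((h[...,1]>130)&(h[...,0]>15)&(h[...,0]<30)&(h[...,2]<190)).astype(np.uint8)
    for E,a,q in blobs(m,300): print('ferr',np.array(E[0])+[215,195],E[1],np.array(cv2.boundingRect(q))+[215,195,0,0])
E
python3 - <<'E'
from h import *
c=cam('wrist');e=env.read_state()['ee_pos'];print(e)
stud(c,(232,115,282,165));stud(c,(232,115,282,165),sat=40);ferr(c,e)
for u in [(238,141),(276,141),(257,122),(257,160)]: print(u,onz(c,[u],.182))
h=cv2.cvtColor(c['color'],cv2.COLOR_RGB2HSV)
print(h[141,228:290:2].tolist());print(h[115:168:2,257].tolist());print(h[250,216:294:2].tolist());print(h[204:236:2,255].tolist())
E
```

```text
[ 0.60696214 -0.0302072   0.23155054]
stud [253.85424042 140.10711479] (35.32939910888672, 37.65391540527344) 984.5 [ 0.55145861 -0.0305573   0.1885    ] [237 122  36  37]
stud [253.83625031 140.12505722] (34.66302490234375, 37.45771789550781) 961.5 [ 0.55147047 -0.03056937  0.1885    ] [237 122  35  36]
ferr [254.19553757 251.69828033] (65.28047180175781, 75.6318130493164) [222 214  66  68]
(238, 141) [[ 0.55262957 -0.04152329  0.182     ]]
(276, 141) [[ 0.5526551  -0.01525604  0.182     ]]
(257, 122) [[ 0.53985771 -0.02840809  0.182     ]]
(257, 160) [[ 0.56584248 -0.02837108  0.182     ]]
[[12, 163, 205], [12, 162, 205], [12, 160, 204], [12, 159, 160], [10, 88, 122], [173, 8, 122], [174, 11, 120], [174, 9, 145], [173, 10, 206], [171, 9, 201], [173, 8, 125], [176, 9, 190], [176, 8, 215], [176, 8, 215], [176, 8, 215], [176, 8, 215], [173, 10, 210], [173, 9, 120], [171, 8, 211], [171, 8, 219], [174, 6, 222], [170, 7, 225], [9, 57, 201], [11, 60, 184], [90, 3, 176], [12, 117, 157], [13, 161, 190], [13, 162, 189], [13, 163, 194], [13, 162, 211], [13, 138, 175]]
[[13, 161, 95], [12, 162
[... 547 characters left out ...]
108, 240], [20, 108, 240], [20, 108, 240], [20, 108, 239], [19, 110, 234], [19, 110, 234], [19, 111, 235], [19, 111, 235], [19, 111, 235], [19, 111, 236], [19, 110, 236], [19, 111, 235], [19, 110, 236], [19, 110, 236], [19, 110, 236], [19, 110, 236], [19, 110, 236], [19, 109, 236], [19, 110, 236], [19, 111, 235], [18, 130, 153], [19, 168, 79], [19, 163, 86], [19, 166, 121], [20, 169, 118], [18, 146, 49], [120, 17, 15], [140, 38, 20], [15, 21, 49]]
[[12, 162, 205], [13, 162, 205], [13, 162, 206], [13, 161, 204], [12, 162, 200], [19, 167, 98], [20, 170, 96], [20, 167, 96], [19, 168, 94], [19, 165, 94], [19, 170, 93], [19, 166, 92], [19, 167, 98], [19, 169, 128], [18, 162, 124], [15, 129, 225]]
```

Relative offset, ferrule to stud: x −54 mm, y about +0.5 mm. The plate measures 24.9 mm across in the image, which fits its 25 mm size.

Request:
drive_tool(increments=[[-30,0.5,0,0,0,0],[-54,0.5,0,0,0,0],[-54,0.5,-12,0,0,0],[-54,0.5,-20,0,0,0],[-54,0.5,-20,0,0,0]])

```text
clock: 5.4
ee_pos: [0.553, -0.0296, 0.2102]
eef_rot: [[-1.0, -0.001, -0.002], [-0.001, 1.0, 0.0], [0.002, 0.0, -1.0]]
force: [0.1, 0.2, -0.5]
grip_width: 0.366
finger_force: 25.0
```

Request:
drive_tool(increments=[[0,0,-7,0,0,0],[0,0,-7,0,0,0],[0,0,-7,0,0,0]])

```text
clock: 5.7
ee_pos: [0.5532, -0.0304, 0.2045]
eef_rot: [[-1.0, -0.0, -0.0], [-0.0, 1.0, 0.0], [0.0, 0.0, -1.0]]
force: [1.2, -0.6, -0.3]
grip_width: 0.367
finger_force: 25.0
```

Run:
```python
from h import *
a,b,c=cam('scene'),cam('side'),cam('wrist'); s=env.read_state();e=s['ee_pos'];print(e,s['force'])
P=[[.5525,-.0305,.19]]
f=lambda c,w: (lambda u: cv2.resize(c['color'][u[1]-w:u[1]+w,u[0]-w:u[0]+w],(400,400),interpolation=2))(proj(c,P)[0].astype(int))
w=cv2.resize(c['color'][195:285,205:305],(400,360),interpolation=2); w=np.vstack([w,np.zeros((40,400,3),np.uint8)])
im=np.hstack([f(a,30),f(b,30)]);cv2.imwrite('pics/g.png',cv2.resize(np.hstack([im,w]),(798,266))[...,::-1])
```

```text
[ 0.55315922 -0.03052847  0.20483671] [-0.45520898 -0.10497529 -0.36382208]
```

View pics/g.png

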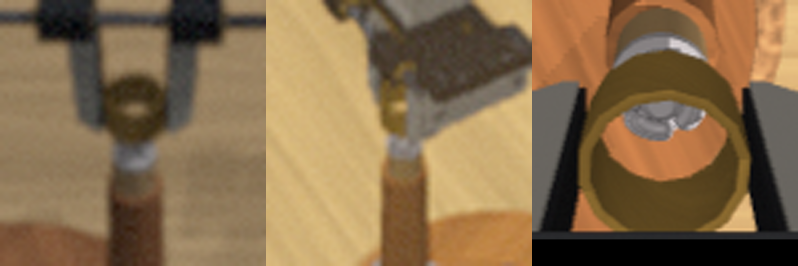

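The ferrule sits centred above the stud in all three views (ferrule and leg columns both about 136 in the scene crop, 665 vs 663 in the wrist crop). Lowering gently.

Request:
drive_tool(increments=[[0,0,-5,0,0,0],[0,0,-9,0,0,0],[0,0,-13,0,0,0],[0,0,-17,0,0,0],[0,0,-17,0,0,0]])

```text
clock: 6.35
ee_pos: [0.5527, -0.0305, 0.1869]
eef_rot: [[-1.0, 0.0, -0.001], [0.0, 1.0, 0.0], [0.001, 0.0, -1.0]]
force: [-0.9, 0.1, -1.1]
grip_width: 0.364
finger_force: 25.0
```

Request:
drive_tool(increments=[[0,0,-3,0,0,0],[0,0,-6,0,0,0],[0,0,-9,0,0,0],[0,0,-9,0,0,0]])

```text
clock: 6.75
ee_pos: [0.5528, -0.0304, 0.1782]
eef_rot: [[-1.0, -0.0, -0.001], [-0.0, 1.0, 0.0], [0.001, 0.0, -1.0]]
force: [-0.1, 0.1, -0.2]
grip_width: 0.362
finger_force: 25.0
```

Request:
drive_tool(increments=[[0,0,-4,0,0,0],[0,0,-8,0,0,0],[0,0,-12,0,0,0],[0,0,-16,0,0,0],[0,0,-17,0,0,0]])

```text
clock: 7.25
ee_pos: [0.5527, -0.0304, 0.161]
eef_rot: [[-1.0, -0.0, -0.001], [-0.0, 1.0, 0.0], [0.001, 0.0, -1.0]]
force: [0.0, 0.5, -0.6]
grip_width: 0.364
finger_force: 25.0
```

Request:
drive_tool(increments=[[0,0,-1.5,0,0,0],[0,0,-3,0,0,0],[0,0,-3.5,0,0,0],[0,0,-3.5,0,0,0]])

```text
clock: 7.65
ee_pos: [0.553, -0.0305, 0.1581]
eef_rot: [[-1.0, 0.0, 0.0], [0.0, 1.0, -0.0], [-0.0, -0.0, -1.0]]
force: [-0.5, 0.1, -0.5]
grip_width: 0.367
finger_force: 25.0
```

Request:
drive_tool(increments=[[0,0,-0.7,0,0,0],[0,0,-1.5,0,0,0],[0,0,-1.5,0,0,0]])

```text
clock: 7.95
ee_pos: [0.5532, -0.0305, 0.1575]
eef_rot: [[-1.0, -0.0, 0.001], [-0.0, 1.0, -0.0], [-0.001, -0.0, -1.0]]
force: [-3.3, 0.3, 7.6]
grip_width: 0.366
finger_force: 25.0
```

Contact at 7.6 N, with the tool at 157.5 mm, as expected for seating on the shoulder. Releasing and going up.

Request:
drive_tool(increments=[[0,0,0.5,0,0,0],[0,0,0.5,0,0,0],[0,0,0.5,0,0,0],[0,0,0.5,0,0,0],[0,0,0.5,0,0,0]], gripper=-0.4)

```text
clock: 8.45
ee_pos: [0.553, -0.0305, 0.1571]
eef_rot: [[-1.0, -0.0, -0.0], [-0.0, 1.0, 0.0], [0.0, 0.0, -1.0]]
force: [-0.2, -0.5, 0.6]
grip_width: 0.69
finger_force: 0.0
```

Request:
drive_tool(increments=[[0,0,8,0,0,0],[0,0,25,0,0,0],[0,0,50,0,0,0],[0,0,80,0,0,0],[25,0,85,0,0,0]])

```text
clock: 8.95
ee_pos: [0.5783, -0.0306, 0.2466]
eef_rot: [[-1.0, 0.0, 0.005], [0.0, 1.0, -0.001], [-0.005, -0.001, -1.0]]
force: [1.7, -0.0, -0.3]
grip_width: 0.707
finger_force: 0.0
```

Request:
drive_tool(increments=[[30,0,0,0,0,0],[30,0,0,0,0,0],[30,0,0,0,0,0],[30,0,0,0,0,0]])

```text
clock: 9.35
ee_pos: [0.6072, -0.0304, 0.2422]
eef_rot: [[-1.0, -0.0, -0.001], [-0.0, 1.0, 0.0], [0.001, 0.0, -1.0]]
force: [0.6, -0.7, 0.3]
grip_width: 0.695
finger_force: 0.0
```

Run:
```python
from h import *
a,b,c=cam('scene'),cam('side'),cam('wrist'); s=env.read_state();e=s['ee_pos'];print(e,s['force'])
P=[[.5525,-.0305,.17]]
f=lambda c,w: (lambda u: cv2.resize(c['color'][max(u[1]-w,0):u[1]+w,u[0]-w:u[0]+w],(400,400),interpolation=2))(proj(c,P)[0].astype(int))
im=np.hstack([f(a,30),f(b,30),f(c,60)]);cv2.imwrite('pics/i.png',cv2.resize(im,(798,266))[...,::-1])
u=proj(c,P)[0].astype(int);print(u); stud(c,(u[0]-28,u[1]-28,u[0]+28,u[1]+28),z=.182)
```

```text
[ 0.60747186 -0.03048993  0.24239797] [-0.38668855 -1.10628273  0.35748815]
[253 137]
stud [253.20714569 137.9106617 ] (33.88510513305664, 34.81372833251953) 889.5 [ 0.55181996 -0.03050099  0.182     ] [237 121  34  35]
stud [253.78136253 125.92296028] (39.30867385864258, 56.011600494384766) 333.0 [ 0.54334161 -0.0300851   0.182     ] [225 109  56  30]
```

View pics/i.png

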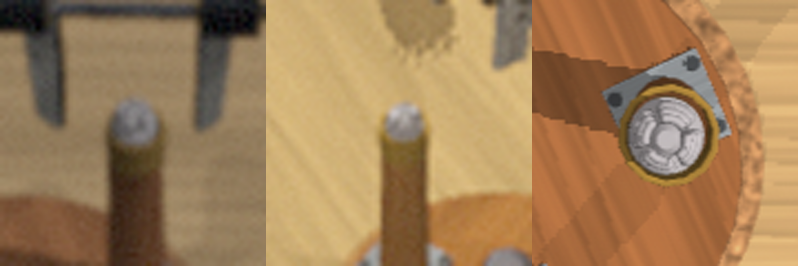

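The ferrule is on the shoulder and the stud stands free in its centre: wrist crop stud (667,138), concentric with the brass ring. Now to the glide.

Request:
drive_tool(increments=[[-10,40,0,0,0,0],[-20,85,0,0,0,0],[-32,130,0,0,0,0],[-44,175,0,0,0,0],[-56,220,0,0,0,0]], gripper=-1)

```text
clock: 10.0
ee_pos: [0.5509, 0.1911, 0.2424]
eef_rot: [[-1.0, 0.0, 0.0], [0.0, 1.0, 0.0], [-0.0, 0.0, -1.0]]
force: [0.6, -0.0, 0.7]
grip_width: 0.999
finger_force: 0.0
```

Request:
drive_tool(increments=[[-12,45,-10,0,0,0],[-25,90,-40,0,0,0],[-38,130,-70,0,0,0],[-46,146,-100,0,0,0],[-46,146,-110,0,0,0]])

```text
clock: 10.5
ee_pos: [0.503, 0.3369, 0.129]
eef_rot: [[-1.0, -0.003, -0.004], [-0.003, 1.0, -0.002], [0.004, -0.002, -1.0]]
force: [0.3, 0.0, 0.6]
grip_width: 1.003
finger_force: 0.0
```

Request:
drive_tool(increments=[[0,0,0,0,0,0],[0,0,0,0,0,0],[0,0,0,0,0,0]])

```text
clock: 10.8
ee_pos: [0.5072, 0.3349, 0.1339]
eef_rot: [[-1.0, 0.001, 0.002], [0.001, 1.0, 0.001], [-0.002, 0.001, -1.0]]
force: [-0.6, 0.4, 1.0]
grip_width: 1.0
finger_force: 0.0
```

```bash
cat >> h.py <<'E'
def glide(c,box,z):
    x0,y0,x1,y1=box; h=cv2.cvtColor(c['color'],cv2.COLOR_RGB2HSV)[y0:y1,x0:x1]
    for n,m in (('felt',(h[...,1]<60)&(h[...,2]>70)),('all',(h[...,1]<60)|(h[...,2]<50))):
        for e,a,q in blobs(m,300): print(n,np.array(e[0])+[x0,y0],e[1],a,onz(c,[np.array(e[0])+[x0,y0]],z)[0],np.array(cv2.boundingRect(q))+[x0,y0,0,0])
E
python3 - <<'E'
from h import *
c=cam('wrist');s=env.read_state();e=s['ee_pos'];print(e)
u=proj(c,[[.457,.335,.02]])[0].astype(int);print(u)
glide(c,(u[0]-40,u[1]-40,u[0]+40,u[1]+40),.02)
E
```

```text
[0.50710493 0.33491878 0.13369519]
[253 138]
felt [256.63269806 137.84709549] (31.704158782958984, 32.196041107177734) 767.0 [0.4562591 0.3379336 0.02     ] [241 122  32  32]
all [256.12696838 137.27447128] (35.393775939941406, 36.835784912109375) 974.5 [0.4557528  0.33748024 0.02      ] [239 119  35  37]
```

Request:
drive_tool(increments=[[-25,2.5,-30,0,0,0],[-51,2.5,-60,0,0,0],[-51,2.5,-90,0,0,0],[-51,2.5,-110,0,0,0],[-51,2.5,-118,0,0,0]])

```text
clock: 11.35
ee_pos: [0.4549, 0.3374, 0.0133]
eef_rot: [[-1.0, 0.001, -0.001], [0.001, 1.0, -0.001], [0.001, -0.001, -1.0]]
force: [-0.7, -0.0, -0.1]
grip_width: 1.003
finger_force: 0.0
```

Request:
drive_tool(increments=[[0,0,-5,0,0,0],[0,0,-10,0,0,0],[0,0,-14,0,0,0],[0,0,-14,0,0,0]])

```text
clock: 11.75
ee_pos: [0.4555, 0.3382, 0.0005]
eef_rot: [[-1.0, 0.0, 0.001], [0.0, 1.0, 0.001], [-0.001, 0.001, -1.0]]
force: [-0.2, -0.8, 0.2]
grip_width: 0.998
finger_force: 0.0
```

Run:
```python
from h import *
c=cam('wrist');s=env.read_state();e=s['ee_pos'];print(e,s['force'])
t=e.copy();t[2]=.02
print(proj(c,[t,t-[.017,0,0],t-[.017,0,.02]]).round(1))
glide(c,(200,195,310,282),.02)
h=c['color'];print(h[205:240,254].tolist()); print(h[245,215:295:2,0].tolist())
```

```text
[0.4553484  0.33817088 0.00056753] [0.44392365 0.76304296 0.28031082]
[[252.8 258.6]
 [252.8 228. ]
 [252.9 215.1]]
felt [252.09517288 259.32815552] (49.029632568359375, 54.205196380615234) 1775.0 [0.45577614 0.33779424 0.02      ] [225 235  55  47]
all [252.10071945 251.90467453] (61.94976043701172, 68.3323974609375) 3132.5 [0.45156159 0.3378033  0.02      ] [222 218  61  64]
[[127, 101, 68], [128, 102, 68], [128, 102, 68], [128, 103, 68], [129, 104, 69], [129, 104, 69], [128, 102, 68], [128, 103, 69], [128, 101, 68], [128, 103, 68], [130, 103, 70], [131, 104, 69], [130, 104, 70], [35, 28, 20], [11, 11, 10], [9, 9, 9], [9, 9, 9], [8, 8, 8], [10, 9, 10], [9, 10, 10], [12, 12, 12], [9, 9, 9], [11, 9, 11], [10, 9, 9], [16, 16, 18], [15, 14, 16], [14, 13, 15], [13, 13, 14], [38, 36, 39], [50, 49, 51], [63, 62, 65], [66, 65, 68], [66, 64, 67], [68, 67, 71], [77, 75, 79]]
[144, 144, 144, 144, 35, 13, 9, 41, 66, 72, 66, 73, 72, 69, 68, 67, 63, 72, 71, 71, 74, 70, 74, 70, 71, 70, 73, 74, 82, 69, 51, 11, 11, 12, 200, 200, 200, 217, 201, 146]
```

Request:
drive_tool(increments=[[1,0,0.5,0,0,0],[1,0,0.5,0,0,0],[1,0,0.5,0,0,0],[1,0,0.5,0,0,0],[1,0,0.5,0,0,0]], gripper=1, squeeze=50)

```text
clock: 12.3
ee_pos: [0.456, 0.338, 0.0007]
eef_rot: [[-1.0, 0.0, 0.0], [0.0, 1.0, 0.0], [-0.0, 0.0, -1.0]]
force: [0.3, 0.9, 0.1]
grip_width: 0.618
finger_force: 0.0
```

Request:
drive_tool(increments=[[0,0,0,0,0,0],[0,0,0,0,0,0],[0,0,0,0,0,0],[0,0,0,0,0,0]])

```text
clock: 12.7
ee_pos: [0.456, 0.338, 0.0006]
eef_rot: [[-1.0, -0.0, -0.0], [-0.0, 1.0, -0.0], [0.0, -0.0, -1.0]]
force: [0.2, -1.0, 0.5]
grip_width: 0.358
finger_force: 50.0
```

Request:
drive_tool(increments=[[0,0,45,0,0,0],[0,0,90,0,0,0],[0,0,135,0,0,0],[0,0,180,0,0,0],[0,0,228,0,0,0]])

```text
clock: 13.2
ee_pos: [0.4555, 0.3377, 0.2303]
eef_rot: [[-1.0, -0.0, -0.0], [-0.0, 1.0, -0.0], [0.0, -0.0, -1.0]]
force: [0.3, 0.7, -0.5]
grip_width: 0.358
finger_force: 50.0
```

Request:
drive_tool(increments=[[18,-40,2,0,0,0],[36,-85,2,0,0,0],[54,-130,2,0,0,0],[72,-172,2,0,0,0],[90,-214,2,0,0,0]])

```text
clock: 13.7
ee_pos: [0.5463, 0.1222, 0.2307]
eef_rot: [[-1.0, -0.0, 0.0], [-0.0, 1.0, 0.0], [-0.0, 0.0, -1.0]]
force: [0.9, -0.4, -0.2]
grip_width: 0.356
finger_force: 50.0
```

Request:
drive_tool(increments=[[20,-45,0,0,0,0],[40,-90,0,0,0,0],[55,-130,0,0,0,0],[61,-150,0,0,0,0],[61,-154,0,0,0,0]])

```text
clock: 14.2
ee_pos: [0.6073, -0.0323, 0.2302]
eef_rot: [[-1.0, 0.003, -0.0], [0.003, 1.0, -0.0], [0.0, -0.0, -1.0]]
force: [-0.5, -0.2, 0.6]
grip_width: 0.357
finger_force: 50.0
```

Request:
drive_tool(increments=[[0,0,0,0,0,0],[0,0,0,0,0,0],[0,0,0,0,0,0],[0,0,0,0,0,0],[0,0,0,0,0,0]])

```text
clock: 14.7
ee_pos: [0.6069, -0.0294, 0.2307]
eef_rot: [[-1.0, -0.001, 0.0], [-0.001, 1.0, -0.0], [-0.0, -0.0, -1.0]]
force: [-0.1, 0.2, -0.9]
grip_width: 0.357
finger_force: 50.0
```

Run:
```python
from h import *
c=cam('wrist');s=env.read_state();e=s['ee_pos'];print(e,s['force'],s['eef_rot'].round(4).tolist())
t=e+[0,0,.0194]
print(proj(c,[t,t-[.0153,0,0],t-[.017,0,0],t-[.017,0,.02]]).round(1))
glide(c,(200,195,310,282),t[2])
im=c['color'];print(im[210:240,254,0].tolist()); print(im[245,215:295,0].tolist())
u=proj(c,[[.5525,-.0305,.182]])[0].astype(int);stud(c,(u[0]-28,u[1]-28,u[0]+28,u[1]+28),z=.182)
print(im[u[1],u[0]-30:u[0]+30].tolist()[::1][:14]);
a,b=cam('scene'),cam('side')
save(c,'j.png',(200,100,310,285),3.2)
```

```text
[ 0.6069557  -0.02950212  0.23070679] [-0.12446849 -0.86141524 -0.12626418] [[-1.0, -0.0006, 0.0001], [-0.0006, 1.0, 0.0], [-0.0001, 0.0, -1.0]]
[[252.6 258.7]
 [252.6 231.2]
 [252.6 228.1]
 [252.8 215.2]]
felt [254.15597153 258.25658798] (50.49941635131836, 54.57487487792969) 2064.5 [ 0.60671649 -0.02868473  0.25010679] [227 233  55  49]
felt [300.03476715 253.65966797] (44.8905143737793, 61.88137435913086) 806.5 [ 0.60407226 -0.00491994  0.25010679] [286 226  24  56]
felt [-560.90948486 6309.68994141] (160.5407257080078, 12140.8427734375) 929.0 [-0.25770639  0.07710029  0.25010679] [200 206  23  76]
all [159.14067078 238.78008652] (76.12133026123047, 396.21453857421875) 5783.5 [ 0.59585099 -0.0772431   0.25010679] [200 206 110  76]
[212, 210, 208, 206, 202, 201, 167, 38, 14, 14, 13, 14, 13, 12, 14, 14, 14, 13, 22, 17, 18, 17, 55, 72, 92, 92, 83, 77, 84, 91]
[110, 110, 100, 58, 18, 18, 18, 15, 13, 14, 10, 14, 17, 17, 19, 39, 73, 92, 88, 88, 92, 88, 80, 80, 88, 90, 86, 80, 85, 86, 80, 72, 74, 75, 72, 72, 79, 83, 84, 83, 88, 94, 95, 86, 88, 94, 97, 91, 89, 91, 92, 91, 87, 87, 86, 86, 88, 92, 92, 87, 82, 81, 76, 53, 17, 16, 17, 16, 10, 12, 15, 13, 15, 18, 19, 47, 91, 109, 109, 110]
stud [251.36008072 139.86676788] (36.07610321044922, 36.74823760986328) 999.0 [ 0.55179732 -0.03068963  0.182     ] [234 122  36  37]
[[205, 130, 75], [205, 129, 75], [206, 129, 76], [208, 130, 75], [208, 131, 76], [209, 131, 76], [211, 133, 79], [200, 126, 73], [158, 105, 57], [126, 97, 43], [129, 99, 45], [115, 88, 39], [83, 71, 54], [111, 105, 101]]
```

View pics/j.png

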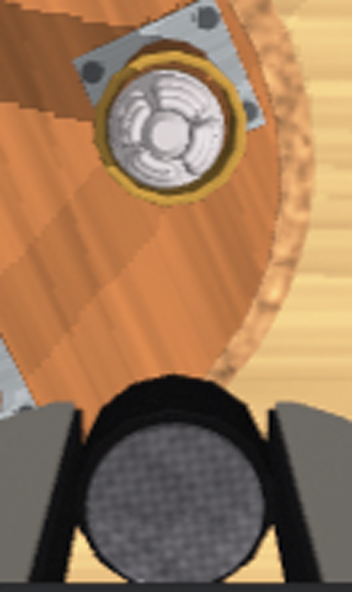

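Wrist crop: stud centre at (168,129) inside the ring, glide felt centred between the fingers at about (175,503). Relative offset: x −55 mm, y −1.7 mm.

Request:
drive_tool(increments=[[-30,-1.7,0,0,0,0],[-55,-1.7,0,0,0,0],[-55,-1.7,-10,0,0,0],[-55,-1.7,-20,0,0,0],[-55,-1.7,-28,0,0,0]])

```text
clock: 15.35
ee_pos: [0.5524, -0.0317, 0.2016]
eef_rot: [[-1.0, -0.0, -0.0], [-0.0, 1.0, 0.0], [0.0, 0.0, -1.0]]
force: [0.2, 1.0, -0.6]
grip_width: 0.358
finger_force: 50.0
```

Request:
drive_tool(increments=[[0,0,0,0,0,0],[0,0,0,0,0,0],[0,0,0,0,0,0],[0,0,0,0,0,0],[0,0,0,0,0,0]])

```text
clock: 15.85
ee_pos: [0.5521, -0.0317, 0.2028]
eef_rot: [[-1.0, 0.0, 0.0], [0.0, 1.0, -0.0], [-0.0, -0.0, -1.0]]
force: [-0.0, -0.1, -0.0]
grip_width: 0.359
finger_force: 50.0
```

Run:
```python
from h import *
a,b=cam('scene'),cam('side'); s=env.read_state();e=s['ee_pos'];print(e,s['force'])
P=[[.5525,-.0305,.19]]
f=lambda c,w: (lambda u: cv2.resize(c['color'][u[1]-w:u[1]+w,u[0]-w:u[0]+w],(400,400),interpolation=2))(proj(c,P)[0].astype(int))
im=np.hstack([f(a,25),f(b,25)]);cv2.imwrite('pics/k.png',im[...,::-1])
for n,c in (('scene',a),('side',b)):
    u=proj(c,P)[0].astype(int); print(n,u, (proj(c,[P[0],[.5525,-.0305,.22],[.5525,-.0305,.10]])-u).round(1).tolist())
```

```text
[ 0.55208138 -0.03167729  0.20282501] [ 0.92609384 -0.68159684  0.05608553]
scene [254 170] [[0.3, 1.0], [0.1, -7.8], [0.7, 24.8]]
side [246 189] [[0.7, 0.0], [0.7, -6.9], [0.6, 19.4]]
```

View pics/k.png

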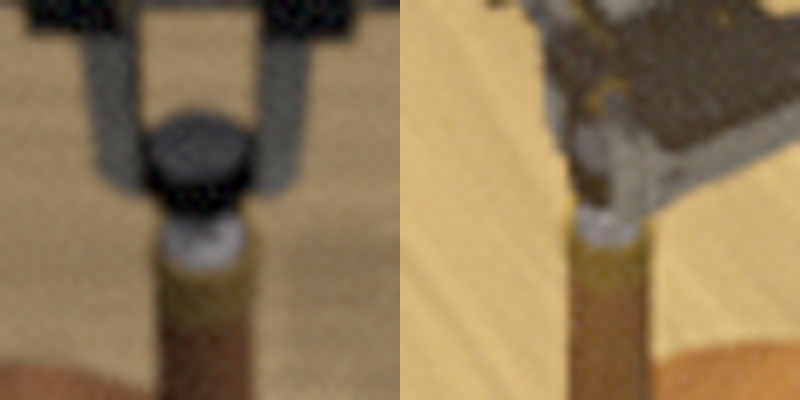

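Scene crop: glide centred at column 199, stud at 204–207, so the glide sits about 1–1.5 mm too far to −y. The side crop's left edges agree (about 570), so x is good. Shifting +1.2 mm in y, then lowering.

Request:
drive_tool(increments=[[0,1.2,0,0,0,0],[0,1.2,0,0,0,0],[0,1.2,-2,0,0,0],[0,1.2,-5,0,0,0],[0,1.2,-5,0,0,0]])

```text
clock: 16.45
ee_pos: [0.5517, -0.0305, 0.1971]
eef_rot: [[-1.0, 0.0, -0.001], [0.0, 1.0, 0.0], [0.001, 0.0, -1.0]]
force: [-0.0, -0.1, 0.1]
grip_width: 0.357
finger_force: 50.0
```

Run:
```python
from h import *
a=cam('scene'); s=env.read_state();e=s['ee_pos'];print(e,s['force'])
u=proj(a,[[.5525,-.0305,.19]])[0]
g=a['color'].astype(float)
for z in (.215,.21,.205,.2,.195,.19,.187,.175,.17,.165,.16,.14,.13,.12): 
    v=proj(a,[[.5525+.017,-.0305,z]])[0]; r=int(round(v[1])); row=g[r,240:270]; print(z,r,v[0].round(1),row.sum(1).astype(int).tolist())
```

```text
[ 0.55183253 -0.03045008  0.19732867] [ 0.76166988  0.39618881 -0.44712692]
0.215 169 253.9 [385, 364, 317, 274, 236, 234, 203, 125, 66, 48, 41, 48, 70, 87, 102, 100, 89, 52, 41, 53, 65, 136, 230, 254, 271, 287, 330, 381, 391, 385]
0.21 170 253.9 [383, 373, 351, 323, 277, 257, 246, 204, 134, 45, 5, 24, 53, 62, 34, 35, 0, 0, 10, 39, 122, 208, 244, 269, 299, 330, 366, 378, 383, 392]
0.205 172 253.9 [371, 369, 376, 375, 359, 363, 367, 338, 248, 131, 75, 31, 38, 15, 13, 24, 27, 74, 80, 150, 264, 348, 363, 361, 358, 383, 374, 372, 376, 369]
0.2 173 253.9 [381, 370, 365, 367, 369, 370, 372, 353, 272, 203, 170, 112, 91, 64, 81, 40, 90, 149, 211, 222, 282, 346, 369, 374, 383, 378, 377, 370, 369, 364]
0.195 175 254.0 [358, 355, 363, 358, 350, 360, 346, 301, 246, 241, 269, 256, 252, 238, 283, 302, 312, 324, 330, 271, 259, 295, 339, 362, 369, 347, 342, 336, 336, 339]
0.19 176 254.0 [352, 365, 350, 355, 354, 344, 351, 297, 223, 218, 264, 295, 298, 322, 362, 379, 385, 358, 315, 255, 250, 289, 338, 352, 351, 339, 336, 319, 325, 337]
0.187 177 254.0 [346, 348, 342, 348, 360, 349, 334, 296, 206, 191
[... 565 characters left out ...]
, 377, 362, 360, 349, 334, 343, 350]
0.16 184 254.2 [379, 373, 374, 373, 370, 380, 366, 354, 250, 134, 154, 140, 153, 168, 173, 179, 192, 183, 195, 201, 284, 357, 391, 387, 369, 366, 352, 358, 362, 361]
0.14 190 254.3 [380, 390, 394, 403, 402, 401, 402, 380, 273, 154, 117, 124, 109, 142, 164, 154, 161, 183, 185, 186, 273, 367, 400, 397, 399, 377, 376, 365, 372, 363]
0.13 192 254.3 [274, 278, 300, 308, 348, 358, 374, 354, 263, 161, 125, 123, 124, 160, 137, 154, 169, 183, 179, 193, 267, 356, 395, 388, 385, 368, 360, 352, 368, 360]
0.12 195 254.4 [269, 258, 251, 262, 249, 244, 254, 233, 175, 132, 124, 127, 125, 141, 146, 171, 178, 175, 174, 179, 252, 344, 408, 415, 416, 415, 412, 411, 406, 413]
```

Edge profiles: glide centre at column 253.95, leg and ferrule at 253.9–254.0, so y is aligned. Lowering to contact.

Request:
drive_tool(increments=[[0.5,0,-1.5,0,0,0],[0.5,0,-3,0,0,0],[0.5,0,-4.5,0,0,0],[0.5,0,-5.5,0,0,0],[0.5,0,-5.5,0,0,0]])

```text
clock: 17.0
ee_pos: [0.5524, -0.0305, 0.192]
eef_rot: [[-1.0, 0.0, -0.0], [0.0, 1.0, 0.0], [0.0, 0.0, -1.0]]
force: [0.1, -0.9, -0.3]
grip_width: 0.356
finger_force: 50.0
```

Request:
drive_tool(increments=[[0,0,-0.7,0,0,0],[0,0,-1.4,0,0,0],[0,0,-1.5,0,0,0]])

```text
clock: 17.3
ee_pos: [0.5526, -0.0305, 0.1908]
eef_rot: [[-1.0, 0.0, 0.0], [0.0, 1.0, -0.0], [-0.0, -0.0, -1.0]]
force: [-0.9, -0.4, 2.7]
grip_width: 0.363
finger_force: 50.0
```

Contact came at the expected height with little side force. Pushing on in small steps.

Request:
drive_tool(increments=[[0,0,-0.7,0,0,0],[0,0,-1.4,0,0,0],[0,0,-1.4,0,0,0]])

```text
clock: 17.6
ee_pos: [0.5529, -0.0306, 0.1901]
eef_rot: [[-1.0, -0.0, 0.001], [-0.0, 1.0, -0.0], [-0.001, -0.0, -1.0]]
force: [-1.5, -0.4, 7.0]
grip_width: 0.356
finger_force: 50.0
```

Request:
drive_tool(increments=[[0,0,-0.7,0,0,0],[0,0,-1.4,0,0,0],[0,0,-1.4,0,0,0]])

```text
clock: 17.9
ee_pos: [0.5525, -0.0308, 0.1885]
eef_rot: [[-1.0, -0.0, 0.0], [-0.0, 1.0, -0.001], [-0.0, -0.001, -1.0]]
force: [-2.0, -2.0, 6.0]
grip_width: 0.361
finger_force: 50.0
```

Request:
drive_tool(increments=[[0,0,-0.7,0,0,0],[0,0,-1.4,0,0,0],[0,0,-2,0,0,0],[0,0,-2,0,0,0]])

```text
clock: 18.3
ee_pos: [0.5522, -0.0308, 0.186]
eef_rot: [[-1.0, 0.0, -0.001], [0.0, 1.0, -0.0], [0.001, -0.0, -1.0]]
force: [-3.2, -2.4, 3.2]
grip_width: 0.354
finger_force: 50.0
```

Request:
drive_tool(increments=[[0,0,-0.7,0,0,0],[0,0,-1.4,0,0,0],[0,0,-2,0,0,0],[0,0,-2,0,0,0]])

```text
clock: 18.7
ee_pos: [0.5521, -0.0305, 0.1832]
eef_rot: [[-1.0, -0.0, -0.001], [-0.0, 1.0, 0.0], [0.001, 0.0, -1.0]]
force: [-3.2, -3.0, -3.9]
grip_width: 0.351
finger_force: 50.0
```

It clicked: the force dropped with the rim about 4 mm above the foot. Continuing down to the hard stop.

Request:
drive_tool(increments=[[0,0,-0.7,0,0,0],[0,0,-1.4,0,0,0],[0,0,-2,0,0,0],[0,0,-2,0,0,0]])

```text
clock: 19.1
ee_pos: [0.5526, -0.0303, 0.1817]
eef_rot: [[-1.0, 0.0, 0.0], [0.0, 1.0, 0.0], [-0.0, 0.0, -1.0]]
force: [-1.4, -0.6, -2.1]
grip_width: 0.362
finger_force: 50.0
```

Request:
drive_tool(increments=[[0,0,-0.5,0,0,0],[0,0,-1,0,0,0],[0,0,-1.5,0,0,0],[0,0,-1.5,0,0,0]])

```text
clock: 19.5
ee_pos: [0.5528, -0.0303, 0.1814]
eef_rot: [[-1.0, -0.0, 0.001], [-0.0, 1.0, 0.0], [-0.001, 0.0, -1.0]]
force: [-5.1, 0.1, 8.7]
grip_width: 0.356
finger_force: 50.0
```

Request:
drive_tool(increments=[[0,0,-0.7,0,0,0],[0,0,-1.2,0,0,0],[0,0,-1.2,0,0,0],[0,0,-1.2,0,0,0]], squeeze=60)

```text
clock: 19.9
ee_pos: [0.5529, -0.0304, 0.1813]
eef_rot: [[-1.0, -0.0, 0.002], [-0.0, 1.0, -0.0], [-0.002, -0.0, -1.0]]
force: [-8.6, 0.4, 19.1]
grip_width: 0.356
finger_force: 60.0
```

Request:
drive_tool(increments=[[0,0,-0.5,0,0,0],[0,0,-0.8,0,0,0],[0,0,-0.8,0,0,0],[0,0,-0.8,0,0,0]])

```text
clock: 20.3
ee_pos: [0.553, -0.0304, 0.1812]
eef_rot: [[-1.0, -0.0, 0.002], [-0.0, 1.0, -0.0], [-0.002, -0.0, -1.0]]
force: [-11.0, 1.1, 25.6]
grip_width: 0.362
finger_force: 60.0
```

The hard stop is solid: the rim is at about 180.6 mm (181 expected) and the push is 25 N. One steady check on force and the bystanders, then I hand in.

Run:
```python
from h import *
a=cam('scene'); s=env.read_state(); print(s['clock'],s['ee_pos'],s['force'],s['finger_force'])
im0=cv2.resize(cv2.imread('pics/a.png'),(512,384),interpolation=cv2.INTER_AREA)[...,::-1].astype(int)
for n,(x,y) in dict(plant=(371,270),remote=(135,194),candle=(116,245)).items():
    print(n,np.abs(a['color'].astype(int)-im0)[y-25:y+25,x-25:x+25].mean().round(1))
```

```text
20.35 [ 0.55295372 -0.03039475  0.18116465] [-12.2839615    1.15708128  25.60900184] 60.0147049035877
plant 3.0
remote 8.4
candle 2.6
```

```bash
python3 -c "
from h import *
print(workorder.hand_in())"
```

```text
the job is handed in; nothing more can be done
None
```

The ferrule is on the shoulder and the glide clicked and is fully home; I handed the job in at about 20 s, still gripping the glide and pushing down with about 25 N, and the arm never went near the plant, remote or candle.

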